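# Rest the loaded maul heavy head down

## Task

On the leatherworker's bench lies a double-headed maul: two equal square wooden heads with a slim grip between them, and a lead slug hidden in one head. Pick it up, feel which head is the heavy one, and lay the maul in the two trays of the rocking cradle so that, when let go, its heavy head sinks at the end where the cradle's upright board stands. Do not try it out in the cradle: the cradle must never rock down at the end without the board.

Things in the scene. Friction and masses are not known exactly. Their poses are not given: they have to be found in the camera images.
- maul_mid (a point): Centre of the maul, mid-grip, 26 mm above the table. 160 mm long along x: two pale wooden square heads (50 long, 52 x 52), dark flat-sided grip between (60 long, 28 x 28). Lies flat on its heads; y level, z up. About 0.55 kg; 0.3 kg of it is a slug hidden 55 mm from the centre in either head; axes do not tell which. Held mid-grip its moment is about 0.15 N m. Grip with 30 N or more.
- rocker_mid (a point): Where the maul's centre belongs, fixed to the cradle's metal rocker, 74 mm above the table, 34 mm above the pivot. The rocker see-saws along x; +x points to the upright-board end. Two trays, one per head, joined by a spine 24 mm wide: floors 26 mm below this point, end rims 12 mm and side rims 8 mm high; space inside the rims 180 mm long (x), 78 mm wide (y). Empty it is level, z up.
- cradle: The cradle's wooden base, fixed to the table; origin on the table straight below rocker_mid, same x direction. 270 x 100 mm, 12 mm thick; upright wooden board across its +x end, 100 mm wide, 12 mm thick, top 110 mm above the table, inner face 130 mm from the origin. Nothing stands at the other end.
- rocker (a joint): Tilt of the rocker, rad: 0 level (empty, a weak spring holds it), +0.2 fully down at the board end, -0.2 fully down at the other end. The released maul tips it fully down under its heavy head.
Mind the look-alikes: they are no part of the job. What is shaped like the part that bears maul_mid but purple or turquoise is not meant.

How it is judged:
By the outcome, as a careful person would: the job done as asked, in the order asked, and still so for the second after the job is handed in, with the robot touching nothing.
It also fails if it takes over 48 s, if anything falls off the work surface, if the arm or the gripper's body presses on something with over 40 N, if the wrist force passes 120 N, or if a joint passes its speed limit or range.

## Robot

A 7-joint arm with a two-finger parallel gripper is mounted at the origin on the work surface. World frame = base frame: x ahead of the robot, y to its left, z up, the work surface at z = 0. Lengths are in m, angles in rad, forces in N, time in s.
With the tool pointing down it reaches from about 0.4 to 0.85 m from the base axis. Payload 4.5 kg.
Tool frame: the origin (TCP) lies between the finger pads; the fingertips stand 19 mm ahead of it and the grasp point (between the pads) is the TCP (r.tips_ahead is the distance from the TCP to the fingertips, in m); z points along the fingers, y is the line along which they close (so a half turn about z gives the same grasp; the last joint's range is limited). The gripper opens to 88 mm and grips with 3 to 60 N. Pads are 18 mm wide; open, the fingers measure 123 mm over their backs; the gripper's body (75 mm by 187 mm) begins 45 mm behind the grasp point.
Start: joints at [-1.211, 0.689, -0.195, 1.565, 0.157, 0.902, -0.215], TCP at [0.2, 0.592, 0.229] pointing down, gripper open.
Joint ranges: [-3.01, 3.01], [-0.46, 2.08], [-1.47, 1.51], [0.13, 2.56], [-1, 4.14], [0.04, 2.09], [-2.66, 2.66]. Speed limits (rad/s): [2.57, 2.57, 3.14, 3.14, 3.14, 3.14, 3.14].

## Interface

Orientations are given as a unit quaternion [x, y, z, w].
In Python, from plant import r, cams, models gives the robot as it stands. The module is installed in compiled form; this text tells all that it offers.
- The arm moves only by the tool jog_arm, never from a script. Its arguments are lists of equal length, an entry for each row: "turn": the turn, a rotation vector about the tool's x, y, z in rad, a list of three; "translation": the shift along the tool's x, y, z in m, a list of three; "grip": the closure, from 0 (fully open) to 1 (shut). In form: {"turn": [[ax, ay, az], ...], "translation": [[tx, ty, tz], ...], "grip": [grip, ...]}. A call has 1 to 20 rows; each row is the pose to reach, as a shift and turn from the pose commanded when the call began, along the tool's axes at that moment; what a row does not reach only later rows make up. A row lasts 1/8 s, in which the tool goes at most 62.5 mm and 10.7 degrees, less where a joint would pass 70% of its speed; a pose out of reach is approached as far as the arm can. A call with a gripper value outside its range is refused whole. The fingers move at their own pace and stop on an object; "force" is the grip in N (left out, the last holds). Time passes only in rows, so rows that repeat a pose let the fingers close. It gives the time, the measured TCP pose, the force, the opening and the grip force at its end, in the units of the state.
- r.get_state(): the state, without advancing time (a new reading comes with each control period).
- cams.snapshot(name): name is "scene" or "side" or "wrist"; returns the picture (384x512x3 uint8, red, green, blue); there is no depth.
- cams.camera_params(name): a dict with "fx", "fy", "cx", "cy" (pixels), "eye" and "orientation" of the camera in the world. Camera axes: x right, y up, looking along -z (the intrinsics and any distortion apply to the point x, -y, -z); pixel columns grow to the right and rows downward; lengths in m; the calibration is good to about 2 mm. A picture is of the moment at which its call begins: read the wrist's pose just before it. camera_params takes no time and is no camera call; for the wrist camera it gives the pose at the moment of the call.
- r.finish_job(): hands the job in; it is judged then, once.
Trained networks look in the newest picture that a camera, given by its name, has taken for a name from the list of things; names that differ only in an ending like _2 or _b are one class to them, and where a whole thing is asked for, a point or a joint stands for the part that bears it (a point fixed in the world has none). Each returns a list of dicts, best first, with "p" (0 to 1); they miss things now and then, are a little off and sometimes report something else, mostly with a low value. They report only what shows in the picture. A call takes as long as a camera call. They do not tell look-alikes from the thing itself.
- models.find_in(camera, name): "position" ([x, y, z] in m, in world coordinates, good to about 4 mm: the middle of the surface that is visible of it).
- models.masks_of(camera, name): "pixels" (384x512 bool, what is visible of it).
- models.place_of(camera, name): "position" ([x, y, z] in m, in world coordinates, good to about 4 mm: a listed point, or the origin of a listed thing).
The state is a dict: "clock": time; "q": joint angles; "qd": joint speeds; "joint_torque": joint torques, N m; "tool_pos": TCP position; "eef_rot": TCP orientation; "contact_force": force on the tool from outside, world axes, zero at the start; "moment": the same for the moment, N m; "opening": opening from 0.0 (shut) to 1.0 (fully open); "finger_force": force on a finger pad.
Only numpy, scipy, OpenCV 4.12 (cv2) and the standard library are available. Lean on these libraries where they do the work, as an engineer would, in place of code of your own. Each camera call takes 0.05 s, during which the arm holds its last target. There are 200 camera calls.

## Working session

There is one attempt and no reset: what is moved stays moved. The work goes in short steps, Python scripts to look and compute and a tool call to move; the robot and the scene stay as the last step left them, time stands still between calls to the robot, and variables do not carry over. Pictures are saved under pics/ and viewed, at most 10 in all, crops included, and the job is handed in when it is done.

Besides the shell and the picture viewer there is one more tool, called after "Emit:" in YAML: its name, and indented under it one key for each argument. jog_arm: Moves the arm, as the interface text tells. Its arguments: {"type":"object","properties":{"turn":{"type":"array"},"translation":{"type":"array"},"grip":{"type":"array"},"force":{"type":"number"}},"required":["turn","translation","grip"]}

```bash
mkdir -p pics; cat > h.py <<'E'
import numpy as np, cv2
from plant import r, cams, models
from scipy.spatial.transform import Rotation as R
def save(n,im): cv2.imwrite('pics/'+n,im[:,:,::-1])
E
python3 - <<'E'
from h import *
s=r.get_state();print(s['clock'],s['tool_pos'],s['eef_rot'],s['opening'],s['contact_force'],s['moment'])
ims=[]
for c in ['scene','side']:
    im=cams.snapshot(c);save(c+'0.png',im)
    p=cams.camera_params(c);print(c,{k:np.round(v,4).tolist() for k,v in p.items()})
    for n in ['maul_mid','rocker_mid','cradle']:
        for d in models.place_of(c,n): print(n,np.round(d['position'],4),round(d['p'],2))
E
```

```text
0.0 [0.19990519 0.5915071  0.22771091] [ 1.62134162e-01  9.86768317e-01 -8.92668167e-04 -7.53749336e-05] 1.0004117665650722 [ 0.1668064   0.09643515 -0.36722365] [-0.00840461 -0.02889752 -0.00592178]
scene {'fx': 393.1299, 'fy': 393.1299, 'cx': 253.3423, 'cy': 187.8176, 'eye': [0.8992, 0.156, 0.8098], 'orientation': [0.1287, 0.2272, 0.8397, 0.4762]}
maul_mid [ 0.6651 -0.3909  0.0303] 0.97
maul_mid [ 0.4815 -0.2564  0.0263] 0.75
maul_mid [ 0.3555 -0.0751  0.0251] 0.72
maul_mid [ 0.6785 -0.1798  0.0273] 0.65
rocker_mid [0.5405 0.1943 0.075 ] 0.62
rocker_mid [ 0.4816 -0.256   0.023 ] 0.59
cradle [ 0.5416  0.197  -0.0014] 0.79
side {'fx': 417.3621, 'fy': 417.3621, 'cx': 254.4511, 'cy': 197.0493, 'eye': [0.2859, -0.5967, 0.8029], 'orientation': [0.3264, -0.073, -0.1974, 0.9215]}
maul_mid [ 0.478  -0.2604  0.0268] 0.94
maul_mid [ 0.3509 -0.0759  0.027 ] 0.87
maul_mid [ 0.6765 -0.1766  0.0243] 0.81
maul_mid [ 0.657  -0.3887  0.0295] 0.78
rocker_mid [0.5414 0.1946 0.0738] 0.9
rocker_mid [ 0.539   0.1978 -0.0011] 0.69
cradle [0.5388 0.1971 0.0013] 0.61
```

```bash
python3 -c "
import cv2,numpy as np
a=cv2.imread('pics/scene0.png');b=cv2.imread('pics/side0.png');cv2.imwrite('pics/both.png',cv2.resize(np.vstack([a,b]),(400,600)) if 0 else cv2.resize(np.hstack([a,b]),(800,300)))"
```

```text
(no output)
```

View pics/scene0.png

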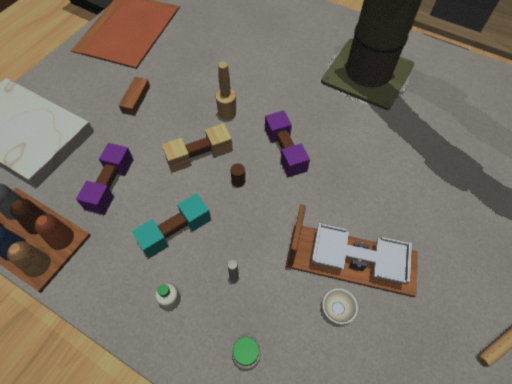

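View pics/side0.png

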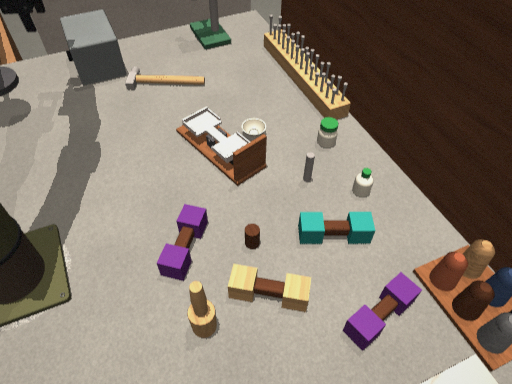

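The scene view shows the pale wooden maul at about (198,147). The look-alikes are purple at (105,180) and (287,143), and turquoise at (172,225). The cradle is at (355,260), with its board at its left end (300,235). In the side view the pale maul is at (270,287) and the board is at (250,155). I'll take the pale one and measure its heads and the cradle from both views.

```bash
cat >> h.py <<'E'
def ray(p,u,v):
    d=np.array([(u-p['cx'])/p['fx'],-(v-p['cy'])/p['fy'],-1.])
    return np.array(p['eye']),R.from_quat(p['orientation']).apply(d/np.linalg.norm(d))
def proj(p,X):
    c=R.from_quat(p['orientation']).inv().apply(np.atleast_2d(X)-np.array(p['eye']))
    return np.c_[p['cx']-p['fx']*c[:,0]/c[:,2],p['cy']+p['fy']*c[:,1]/c[:,2]]
def tri(rays):
    A=0;b=0
    for e,d in rays:
        M=np.eye(3)-np.outer(d,d);A=A+M;b=b+M@e
    return np.linalg.solve(A,b)
def boxes(T,yaw,bs):   # list of (cx,lx,ly,lz) -> corner arrays
    c,s=np.cos(yaw),np.sin(yaw);out=[]
    for x,lx,ly,lz in bs:
        P=np.array([[x+i*lx/2,j*ly/2,k*lz/2] for i in(-1,1) for j in(-1,1) for k in(-1,1)])
        out.append(P@np.array([[c,s,0],[-s,c,0],[0,0,1]])+T)
    return out
def render(p,bl):
    m=np.zeros((384*4,512*4),np.uint8)
    for b in bl:
        cv2.fillConvexPoly(m,cv2.convexHull(np.round(proj(p,b)*4).astype(np.int32)),255)
    return cv2.resize(m,(512,384),interpolation=cv2.INTER_AREA)/255.
MAUL=[(-.055,.05,.052,.052),(.055,.05,.052,.052),(0,.06,.028,.028)]
def fit(views,x0,bs):
    from scipy.optimize import minimize
    def f(x): return sum(np.abs(render(p,boxes(x[:3],x[3],bs))-m).sum() for p,m in views)
    S=np.array([x0]+[np.array(x0)+np.eye(4)[i]*[.012,.012,.008,.15][i] for i in range(4)])
    o=minimize(f,x0,method='Nelder-Mead',options=dict(initial_simplex=S,xatol=1e-4,maxiter=300))
    return o.x,o.fun
E
python3 - <<'E'
from h import *
V=[]
for c in ['scene','side']:
    im=cams.snapshot(c);p=cams.camera_params(c)
    best=None
    for d in models.masks_of(c,'maul_mid'):
        m=d['pixels'];rgb=np.median(im[m],0);print(c,round(d['p'],2),np.argwhere(m).mean(0)[::-1].round(),m.sum(),rgb)
        if rgb[0]>rgb[2]+60 and rgb[1]>100: best=m
    V.append((p,best.astype(float)))
    for X in ([.48,-.258,.026],[.353,-.0755,.026],[.678,-.178,.026],[.661,-.39,.026]): print(X,proj(p,X)[0].round())
    for d in models.masks_of(c,'cradle'): m=d['pixels'];print('cradle',d['p'],m.sum(),np.argwhere(m).mean(0)[::-1])
    np.save('m_'+c,best)
for yaw in (0,.8,1.6,2.4):
    print(fit(V,[.48,-.258,.026,yaw],MAUL))
pp=V
# board ends top edge clicks (rough): yaw of cradle
for c,(p,_),uv in zip('ab',V,[(300,207),(250,150)]):
    for z in(.05,.11):
        e,d=ray(p,*uv);print(uv,z,(e+d*(z-e[2])/d[2]).round(3))
E
```

```text
scene 0.76 [198. 147.] 1639 [93. 77. 60.]
scene 0.71 [105. 178.] 1811 [88. 51. 63.]
scene 0.56 [286. 144.] 1524 [90.  52.  82.5]
scene 0.25 [363. 253.] 3116 [171. 177. 182.]Traceback (most recent call last):
  File "<stdin>", line 9, in <module>
AttributeError: 'NoneType' object has no attribute 'astype'
```

```bash
python3 - <<'E'
from h import *
V=[];tiles=[]
for c,uv in [('scene',(198,147)),('side',(270,287))]:
    im=cams.snapshot(c);p=cams.camera_params(c)
    ms=[d['pixels'] for d in models.masks_of(c,'maul_mid')]
    best=min(ms,key=lambda m:np.hypot(*(np.argwhere(m).mean(0)[::-1]-uv)))
    print(c,np.argwhere(best).mean(0)[::-1],best.sum())
    V.append((p,best.astype(float)))
    np.save('m_'+c,best)
    o=im.copy(); cs,_=cv2.findContours(best.astype(np.uint8),0,1)
    k=3;u,v=uv;o=cv2.resize(o[max(v-65,0):v+65,u-65:u+65],None,fx=k,fy=k)
    for q in cs: cv2.polylines(o,[((q-[u-65,v-65])*k).astype(np.int32)],1,(255,0,0),1)
    tiles.append((o,u,v))
    for X in ([.48,-.258,.026],[.353,-.0755,.026],[.678,-.178,.026],[.661,-.39,.026]): print(X,proj(p,X)[0].round())
res=min((fit(V,[.48,-.258,.026,y],MAUL) for y in (0,.8,1.6,2.4)),key=lambda a:a[1]);print(res)
for (p,_),(o,u,v) in zip(V,tiles):
    for b in boxes(res[0][:3],res[0][3],MAUL):
        h=cv2.convexHull(((proj(p,b)-[u-65,v-65])*3).astype(np.int32)); cv2.polylines(o,[h],1,(0,255,0),1)
save('fit.png',np.hstack([cv2.resize(t[0],(390,390)) for t in tiles]))
for (p,_),uv in zip(V,[(300,207),(250,150)]):
    for z in(.05,.11):
        e,d=ray(p,*uv);print(uv,z,(e+d*(z-e[2])/d[2]).round(3))
print(r.get_state()['clock'])
E
```

```text
scene [197.57169811 146.7754717 ] 1590
[0.48, -0.258, 0.026] [196. 147.]
[0.353, -0.0755, 0.026] [286. 142.]
[0.678, -0.178, 0.026] [174. 226.]
[0.661, -0.39, 0.026] [106. 178.]
side [269.1135255  287.82394678] 2255
[0.48, -0.258, 0.026] [271. 290.]
[0.353, -0.0755, 0.026] [183. 242.]
[0.678, -0.178, 0.026] [334. 227.]
[0.661, -0.39, 0.026] [383. 311.]
(array([ 0.47830161, -0.25462096,  0.02678473,  2.52386809]), np.float64(269.60784313725486))
(300, 207) 0.05 [0.508 0.04  0.05 ]
(300, 207) 0.11 [0.539 0.049 0.11 ]
(250, 150) 0.05 [0.595 0.105 0.05 ]
(250, 150) 0.11 [0.57  0.049 0.11 ]
0.7
```

View pics/fit.png

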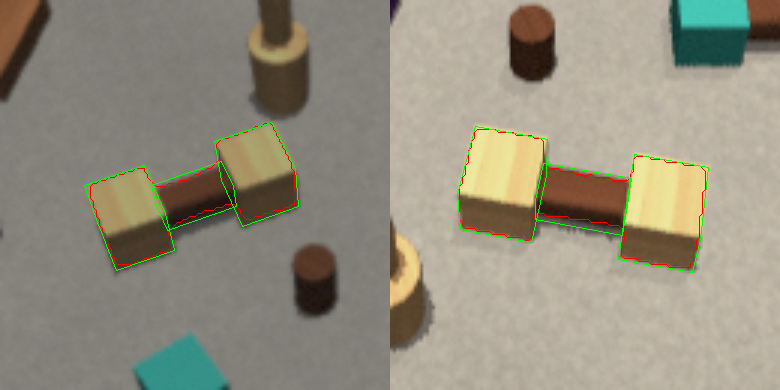

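The red mask and the green model agree on the pale maul in both views. Its centre is (0.478, -0.255, 0.027), the height is as stated, and the axis yaw is 2.52 mod π. Next come the cradle's heading, the nearby obstacles and the moves.

```bash
cat >> h.py <<'E'
def CR(x0,z=0):
    return None
def cbox(x):
    B=[(0,.006,.27,.1,.012,0),(.136,.055,.012,.1,.110,0),(.0555,.053,.069,.082,.018,0),(-.0555,.053,.069,.082,.018,0)]
    return sum([boxes(np.array([x[0],x[1],x[2]+zc]),x[3],[(xc,lx,ly,lz)]) for xc,zc,lx,ly,lz,_ in B],[])
def delta(X,yaw=None,s=None):
    s=s or r.get_state();q=R.from_quat(s['eef_rot'])
    t=q.inv().apply(np.array(X)-s['tool_pos'])
    a=q.apply([1,0,0]);cur=np.arctan2(a[1],a[0])
    if yaw is None: return t.round(4),cur
    T=R.from_euler('z',yaw)*R.from_euler('x',np.pi)   # tool x at yaw, z down
    return t.round(4),(q.inv()*T).as_rotvec().round(4),round(cur,3)
E
python3 - <<'E'
from h import *
from scipy.optimize import minimize
V=[];ims=[]
for c,uv in [('scene',(355,260)),('side',(225,145))]:
    ims.append(cams.snapshot(c));p=cams.camera_params(c);U=np.zeros((384,512),bool)
    for n in('cradle','rocker_mid'):
        for d in models.masks_of(c,n):
            m=d['pixels'];ce=np.argwhere(m).mean(0)[::-1]
            if np.hypot(*(ce-uv))<35: U|=m
    print(c,U.sum());V.append((p,U.astype(float)))
f=lambda x:sum(np.abs(render(p,cbox(x))-m).sum() for p,m in V)
best=None
for y in(-1.3,-1.6,-1.9):
    x0=np.array([.5405,.196,0,y])
    S=np.array([x0]+[x0+np.eye(4)[i]*[.01,.01,.006,.15][i] for i in range(4)])
    o=minimize(f,x0,method='Nelder-Mead',options=dict(initial_simplex=S,xatol=1e-4,maxiter=300))
    print(o.x.round(4),o.fun)
    if best is None or o.fun<best.fun: best=o
t=[]
for (p,m),im,(u,v) in zip(V,ims,[(355,260),(225,145)]):
    o=cv2.resize(im[v-65:v+65,u-65:u+65],None,fx=3,fy=3)
    for b in cbox(best.x): cv2.polylines(o,[cv2.convexHull(((proj(p,b)-[u-65,v-65])*3).astype(np.int32))],1,(0,255,0),1)
    t.append(o)
save('cr.png',np.hstack(t))
P=[v[0] for v in V]
def tt(n,a,b): print(n,tri([ray(P[0],*a),ray(P[1],*b)]).round(3))
tt('burnisher top',(223.5,64),(196,284)); tt('peg top',(238,168),(252,230)); tt('grey stick top',(233,263),(309,155))
M=np.array([.478,-.255])
s=r.get_state();print(s['clock'])
for yaw in(2.524,-.618): print(delta([.5,.2,.26],2.524,s),delta([.478,-.255,.16],yaw,s))
E
```

```text
scene 6293
side 3671
[ 5.3790e-01  1.9470e-01 -7.0000e-04 -1.2756e+00] 804.6823529411764
[ 5.3700e-01  1.9450e-01 -8.0000e-04 -1.2702e+00] 801.2588235294118
[ 0.5368  0.1947 -0.0016 -1.268 ] 805.6705882352942
burnisher top [ 0.334 -0.262  0.174]
peg top [ 0.496 -0.127  0.057]
grey stick top [ 0.701 -0.007  0.091]
1.0
(array([-0.4097, -0.2755, -0.0315]), array([ 1.000e-04, -0.000e+00,  2.918e-01]), np.float64(2.816)) (array([-0.5345, -0.7136,  0.0685]), array([ 1.000e-04, -0.000e+00,  2.918e-01]), np.float64(2.816))
(array([-0.4097, -0.2755, -0.0315]), array([ 1.000e-04, -0.000e+00,  2.918e-01]), np.float64(2.816)) (array([-0.5345, -0.7136,  0.0685]), array([ 1.0000e-04,  2.0000e-04, -2.8494e+00]), np.float64(2.816))
```

View pics/cr.png

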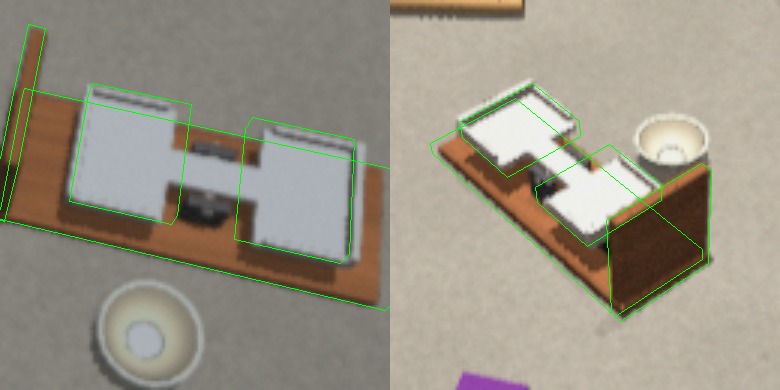

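The green cradle outline matches in both views, with the board end at scene (300,235) and side (250,155). So the cradle is at about (0.539, 0.195) with +x heading about -1.27 rad. The burnisher (top 0.174 m) and the peg (top 0.057 m) are clear of the gripper's footprint. Moving to hover over the maul.

Emit:
jog_arm:
  turn:
    - [0,0,0]
    - [0,0,0.05]
    - [0,0,0.1]
    - [0,0,0.15]
    - [0,0,0.2]
    - [0,0,0.25]
    - [0,0,0.29]
    - [0,0,0.29]
    - [0,0,0.29]
    - [0,0,0.29]
    - [0,0,0.29]
    - [0,0,0.29]
    - [0,0,0.29]
    - [0,0,0.29]
    - [0,0,0.29]
    - [0,0,0.29]
    - [0,0,0.29]
    - [0,0,0.29]
    - [0,0,0.29]
  translation:
    - [-0.05,-0.034,0]
    - [-0.1,-0.068,0]
    - [-0.15,-0.1,0]
    - [-0.2,-0.135,0]
    - [-0.25,-0.17,0]
    - [-0.3,-0.205,0]
    - [-0.35,-0.24,0]
    - [-0.4,-0.28,0]
    - [-0.42,-0.335,0]
    - [-0.435,-0.39,0]
    - [-0.45,-0.45,0]
    - [-0.47,-0.5,0]
    - [-0.49,-0.56,0]
    - [-0.51,-0.62,0]
    - [-0.52,-0.68,0.02]
    - [-0.535,-0.714,0.05]
    - [-0.535,-0.714,0.065]
    - [-0.535,-0.714,0.065]
    - [-0.535,-0.714,0.065]
  grip: [0,0,0,0,0,0,0,0,0,0,0,0,0,0,0,0,0,0,0]
  force: 50

```text
clock: 3.38
tool_pos: [0.4793, -0.2538, 0.1643]
eef_rot: [0.302, 0.953, 0.0, 0.001]
contact_force: [-0.1, 1.0, 0.5]
opening: 1.0
finger_force: 0.0
```

```bash
python3 - <<'E'
from h import *
p=cams.camera_params('wrist');im=cams.snapshot('wrist')
o=im.copy()
for b in boxes(np.array([.4783,-.2546,.0265]),2.524,MAUL): cv2.polylines(o,[cv2.convexHull(proj(p,b).astype(np.int32))],1,(0,255,0),1)
save('w1.png',o)
ms=[d['pixels'] for d in models.masks_of('wrist','maul_mid')]
for m in ms: print(m.sum(),np.argwhere(m).mean(0)[::-1])
s=r.get_state();print(s['q'],s['moment'],s['contact_force'],s['joint_torque'])
print([ (d['position'],d['p']) for d in models.place_of('wrist','maul_mid')][:2])
print(delta([.478,-.2545,.028],2.524,s))
E
```

```text
2560 [212.24414062 343.02890625]
3919 [423.86450625 246.23909161]
9593 [254.2049411 174.3231523]
[ 0.52393713  0.67390084 -0.1989522   1.88073635  0.21724617  0.60601302
  1.14582712] [ 0.00751433 -0.01773353  0.00809843] [-0.0472042  -0.41872307 -0.04840459] [ 9.18559777e-02 -4.72769988e+01 -1.10566255e+00 -1.09238362e+01
 -5.43408998e-03  7.87312863e-02 -1.36472063e-03]
[([0.4776, -0.2534, 0.0218], 0.73)]
(array([ 0.0012, -0.0011,  0.1365]), array([0.001 , 0.0015, 0.0042]), np.float64(2.528))
```

View pics/w1.png

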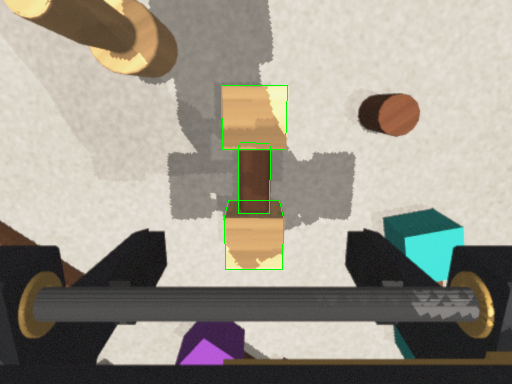

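The wrist view shows the pale maul at about (255,175), with both heads and the grip inside the model outline. The peg at (390,115) and the burnisher at (130,40) are clear of the fingers. Descending and gripping.

Emit:
jog_arm:
  turn:
    - [0,0,0]
    - [0,0,0]
    - [0,0,0]
    - [0,0,0]
    - [0,0,0]
    - [0,0,0]
    - [0,0,0]
    - [0,0,0]
    - [0,0,0]
    - [0,0,0]
    - [0,0,0]
    - [0,0,0]
  translation:
    - [0.001,-0.001,0.04]
    - [0.001,-0.001,0.08]
    - [0.001,-0.001,0.115]
    - [0.001,-0.001,0.13]
    - [0.001,-0.001,0.136]
    - [0.001,-0.001,0.136]
    - [0.001,-0.001,0.136]
    - [0.001,-0.001,0.136]
    - [0.001,-0.001,0.136]
    - [0.001,-0.001,0.136]
    - [0.001,-0.001,0.136]
    - [0.001,-0.001,0.136]
  grip: [0,0,0,0,0,1,1,1,1,1,1,1]
  force: 55

```text
clock: 5.03
tool_pos: [0.4775, -0.2551, 0.0275]
eef_rot: [0.303, 0.953, 0.0, 0.0]
contact_force: [0.9, 1.8, 0.3]
opening: 0.293
finger_force: 55.0
```

Emit:
jog_arm:
  turn:
    - [0,0,0]
    - [0,0,0]
    - [0,0,0]
    - [0,0,0]
    - [0,0,0]
    - [0,0,0]
    - [0,0,0]
  translation:
    - [0,0,-0.01]
    - [0,0,-0.02]
    - [0,0,-0.03]
    - [0,0,-0.04]
    - [0,0,-0.04]
    - [0,0,-0.04]
    - [0,0,-0.04]
  grip: [1,1,1,1,1,1,1]

```text
clock: 5.9
tool_pos: [0.4767, -0.2556, 0.0671]
eef_rot: [0.303, 0.953, 0.0, -0.0]
contact_force: [-1.0, 0.4, -6.2]
opening: 0.288
finger_force: 55.0
```

```bash
python3 - <<'E'
from h import *
for i in range(3):
    s=r.get_state();q=R.from_quat(s['eef_rot'])
    print(s['clock'],s['contact_force'].round(2) if hasattr(s['contact_force'],'round') else s['contact_force'],'tool moment',q.inv().apply(s['moment']).round(3),s['opening'],s['finger_force'],np.round(s['tool_pos'],4),s['q'][6])
    cams.snapshot('wrist')
E
```

```text
5.9 [-0.97  0.42 -6.18] tool moment [0.023 0.15  0.021] 0.28837754616592637 54.997780323028564 [ 0.4767 -0.2556  0.0671] 1.0981776714534568
5.95 [ 0.4  -0.7  -6.39] tool moment [-0.003  0.126  0.036] 0.29211077870460705 54.997665882110596 [ 0.4767 -0.2556  0.0671] 1.0981662672642627
6.0 [-0.15  0.64 -5.07] tool moment [ 0.019  0.117 -0.023] 0.2928935023430648 54.99766230583191 [ 0.4768 -0.2556  0.0672] 1.0981567975107291
```

The tool-frame moment is about +0.13 N m about y with roughly 5.9 N downward. That puts the heavy head on the tool -x side, and with tool yaw 1.87 at the cradle, -x points at the board. No regrasp is needed. Lifting and carrying it over.

Emit:
jog_arm:
  turn:
    - [0,0,0]
    - [0,0,0]
    - [0,0,0]
    - [0,0,0.06]
    - [0,0,0.12]
    - [0,0,0.2]
    - [0,0,0.28]
    - [0,0,0.36]
    - [0,0,0.44]
    - [0,0,0.52]
    - [0,0,0.6]
    - [0,0,0.65]
    - [0,0,0.655]
    - [0,0,0.655]
    - [0,0,0.655]
    - [0,0,0.655]
  translation:
    - [0,0,-0.04]
    - [0,0,-0.085]
    - [0,0.01,-0.12]
    - [0.015,0.03,-0.13]
    - [0.035,0.07,-0.13]
    - [0.06,0.115,-0.13]
    - [0.085,0.165,-0.13]
    - [0.11,0.215,-0.13]
    - [0.135,0.265,-0.13]
    - [0.16,0.31,-0.13]
    - [0.18,0.35,-0.13]
    - [0.195,0.38,-0.13]
    - [0.205,0.397,-0.13]
    - [0.209,0.404,-0.13]
    - [0.209,0.404,-0.13]
    - [0.209,0.404,-0.13]
  grip: [1,1,1,1,1,1,1,1,1,1,1,1,1,1,1,1]

```text
clock: 8.05
tool_pos: [0.5398, 0.1926, 0.1975]
eef_rot: [0.594, 0.804, -0.001, 0.0]
contact_force: [0.4, -1.1, -4.8]
opening: 0.291
finger_force: 55.0
```

```bash
python3 - <<'E'
from h import *
s=r.get_state();q=R.from_quat(s['eef_rot'])
ts=[]
for c in('scene','side','wrist'):
    p=cams.camera_params(c);im=cams.snapshot(c);o=im.copy()
    for b in cbox([.538,.195,-.001,-1.27]): cv2.polylines(o,[cv2.convexHull(proj(p,b).astype(np.int32))],1,(0,255,0),1)
    for b in boxes(np.array(s['tool_pos'])-[0,0,.001],delta([0,0,0],0,s)[2],MAUL): cv2.polylines(o,[cv2.convexHull(proj(p,b).astype(np.int32))],1,(255,0,0),1)
    for n in('rocker_mid','maul_mid','cradle'):
        for d in models.place_of(c,n)[:3]: print(c,n,np.round(d['position'],4),round(d['p'],2))
    ts.append(o)
save('h3.png',np.hstack([ts[2][:,:],np.vstack([cv2.resize(ts[0][150:350,230:480],(240,192)),cv2.resize(ts[1][60:240,120:345],(240,192))])]))
s=r.get_state();q=R.from_quat(s['eef_rot'])
print(s['clock'],s['tool_pos'],q.inv().apply(s['moment']).round(3),s['opening'],delta([.538,.195,.08],1.872,s))
E
```

```text
scene rocker_mid [0.5397 0.1924 0.0768] 0.91
scene maul_mid [ 0.6781 -0.1783  0.0255] 0.83
scene maul_mid [ 0.3534 -0.0754  0.0252] 0.77
scene maul_mid [ 0.6597 -0.3907  0.0315] 0.7
scene cradle [0.5426 0.1992 0.0009] 0.65
side rocker_mid [0.5428 0.1934 0.0776] 0.84
side maul_mid [ 0.6802 -0.1796  0.0282] 0.96
side maul_mid [ 0.6585 -0.3887  0.0263] 0.86
side maul_mid [0.5382 0.1926 0.1971] 0.84
side cradle [ 5.393e-01  1.990e-01 -4.000e-04] 0.62
wrist maul_mid [ 0.3528 -0.0792  0.0235] 0.91
wrist maul_mid [0.541  0.1946 0.1909] 0.71
8.65 [0.53970036 0.19478429 0.19748911] [ 0.015  0.074 -0.041] 0.2924547094699411 (array([ 0.0007, -0.0016,  0.1175]), array([ 0.    , -0.0001, -0.0011]), np.float64(1.871))
```

View pics/h3.png

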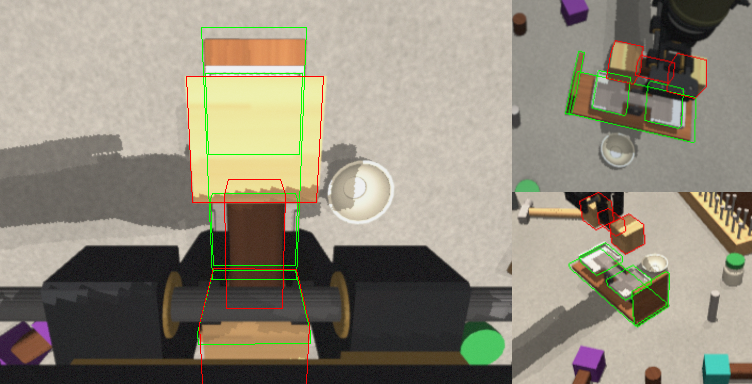

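The maul's drawn outline (red) hangs level and centred over the trays in the wrist view, and the base outline lines up. The far end without the board is at (255,40), so the board is behind the tool's -x side, as wanted. I'll average the moment once more before lowering.

```bash
python3 - <<'E'
from h import *
L=[];F=[]
for i in range(12):
    s=r.get_state();L.append(R.from_quat(s['eef_rot']).inv().apply(s['moment']));F.append(s['contact_force']);cams.snapshot('side')
print(np.mean(L,0).round(3),np.std(L,0).round(3),np.mean(F,0).round(2))
s=r.get_state();print(s['tool_pos'],delta([.540,.1945,.0765],1.872,s))
E
```

```text
[0.042 0.103 0.002] [0.028 0.026 0.022] [-0.07 -0.23 -5.33]
[0.53968205 0.19478315 0.19751045] (array([-0.0004,  0.0002,  0.121 ]), array([-0.    , -0.0001, -0.0012]), np.float64(1.871))
```

Emit:
jog_arm:
  turn:
    - [0,0,0]
    - [0,0,0]
    - [0,0,0]
    - [0,0,0]
    - [0,0,0]
    - [0,0,0]
    - [0,0,0]
    - [0,0,0]
    - [0,0,0]
  translation:
    - [0,0,0.03]
    - [0,0,0.06]
    - [0,0,0.085]
    - [0,0,0.1]
    - [0,0,0.11]
    - [0,0,0.115]
    - [0,0,0.118]
    - [0,0,0.12]
    - [0,0,0.12]
  grip: [1,1,1,1,1,1,1,1,1]

```text
clock: 10.38
tool_pos: [0.5399, 0.1948, 0.0778]
eef_rot: [0.593, 0.805, 0.0, 0.0]
contact_force: [-0.8, -0.1, -4.9]
opening: 0.295
finger_force: 55.0
```

```bash
python3 - <<'E'
from h import *
s=r.get_state();ts=[]
for c,(u,v) in [('side',(225,145)),('scene',(355,255))]:
    im=cams.snapshot(c); ts.append(cv2.resize(im[v-65:v+65,u-65:u+65],None,fx=3,fy=3,interpolation=cv2.INTER_CUBIC))
save('low.png',np.hstack(ts))
s=r.get_state();print(s['clock'],s['tool_pos'],s['contact_force'],R.from_quat(s['eef_rot']).inv().apply(s['moment']))
E
```

```text
10.475 [0.53993631 0.19481624 0.07781631] [ 0.34889563 -0.21684064 -5.0581949 ] [ 0.0160211   0.13629519 -0.02963051]
```

View pics/low.png

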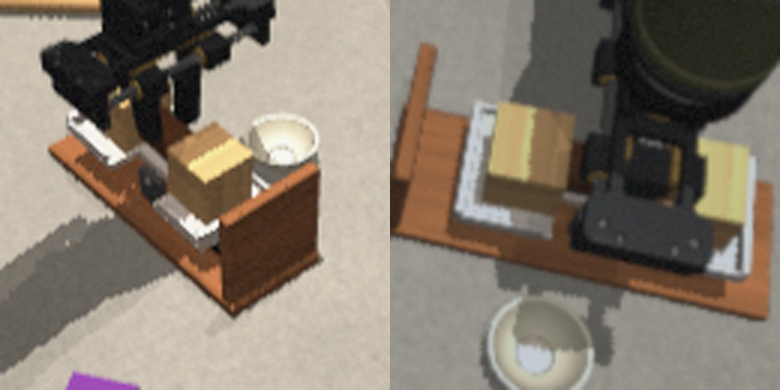

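Both heads sit inside the rims: the board-side head is at (530,145) in the right crop and the other at (725,190). The maul is still just above the tray floors and the rocker looks level. The moment still reads +0.136 with the heavy side toward the board. Settling the last 2–3 mm and releasing.

Emit:
jog_arm:
  turn:
    - [0,0,0]
    - [0,0,0]
    - [0,0,0]
    - [0,0,0]
    - [0,0,0]
    - [0,0,0]
    - [0,0,0]
    - [0,0,0]
  translation:
    - [0,0,0.001]
    - [0,0,0.002]
    - [0,0,0.0025]
    - [0,0,0.0025]
    - [0,0,0.0025]
    - [0,0,0.0025]
    - [0,0,0.0025]
    - [0,0,0.0025]
  grip: [1,1,1,0,0,0,0,0]

```text
clock: 11.48
tool_pos: [0.5398, 0.1948, 0.075]
eef_rot: [0.593, 0.805, 0.0, 0.0]
contact_force: [-0.4, 0.8, 0.5]
opening: 0.836
finger_force: 0.0
```

Emit:
jog_arm:
  turn:
    - [0,0,0]
    - [0,0,0]
    - [0,0,0]
    - [0,0,0]
    - [0,0,0]
    - [0,0,0]
    - [0,0,0]
    - [0,0,0]
    - [0,0,0]
  translation:
    - [0,0,0]
    - [0,0,-0.01]
    - [0,0,-0.03]
    - [0,0,-0.06]
    - [0,0,-0.1]
    - [0,0,-0.14]
    - [0,0,-0.17]
    - [0,0,-0.17]
    - [0,0,-0.17]
  grip: [0,0,0,0,0,0,0,0,0]

```text
clock: 12.6
tool_pos: [0.5391, 0.1946, 0.2447]
eef_rot: [0.593, 0.805, -0.0, -0.0]
contact_force: [-0.2, -0.9, -0.4]
opening: 0.999
finger_force: 0.0
```

```bash
python3 - <<'E'
from h import *
ts=[]
for c,(u,v) in [('side',(225,145)),('scene',(355,255))]:
    im=cams.snapshot(c); ts.append(cv2.resize(im[v-65:v+65,u-65:u+65],None,fx=3,fy=3,interpolation=cv2.INTER_CUBIC))
save('end.png',np.hstack(ts))
s=r.get_state();print(s['clock'],s['tool_pos'],s['contact_force'],s['opening'])
E
```

```text
12.7 [0.53885399 0.19447138 0.24393662] [0.13979564 0.21075057 0.56348441] 0.9998367134730769
```

View pics/end.png

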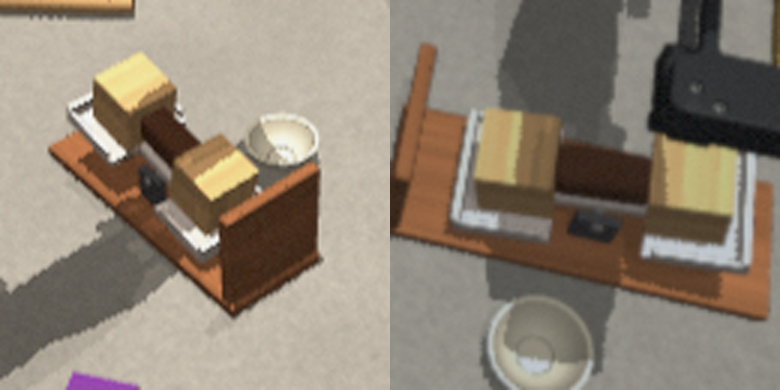

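The maul rests in both trays and is tipped down at the board end: in the left crop the board-side head at (210,180) is lower and the far head at (135,95) is raised. The gripper is clear, so I'm handing in.

```bash
python3 -c "
from plant import r
print(r.finish_job())"
```

```text
the job is handed in; nothing more can be done
None
```

The maul lies in the cradle's trays with its heavy head sunk at the board end, seen in the last pictures with the gripper clear; I handed the job in at about 12.7 s.

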